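# Pack and wedge a gel cassette in its electrophoresis tank

### The arm

A 6-joint arm with a two-finger parallel gripper is mounted at the origin on a cart in front of the work surface, level with it; the furniture and walls round the work are solid. World frame = base frame: x ahead of the robot, y to its left, z up, the work surface at z = 0. Lengths are in m, angles in rad, forces in N, time in s.
With the tool pointing down it reaches from about 0.35 to 0.775 m from the base axis. Payload 7.3 kg.
Tool frame: the origin (TCP) lies on the mounting face of the last link; the fingertips stand 178 mm ahead of it and the grasp point (between the pads) lies 159 mm ahead of it (robot.grip_depth is the distance from the TCP to the grasp point, in m); z points along the fingers, y is the line along which they close (so a half turn about z gives the same grasp; the last joint's range is limited). The gripper opens to 92 mm and grips with 3 to 60 N. Pads are 19 mm wide; open, the fingers measure 130 mm over their backs; the gripper's body (75 mm by 190 mm) begins 47 mm behind the grasp point.
Start: joints at [1.08, 0.342, 1.524, -0, 1.275, -0.146], TCP at [0.177, 0.494, 0.405] pointing down, gripper open.
Joint ranges: [-2.53, 2.53], [-0.77, 2.02], [0.04, 2.7], [-1, 4.14], [0.28, 2.66], [-3.11, 3.11]. Speed limits (rad/s): [2.57, 2.57, 3.14, 3.14, 3.14, 3.14].

### API

Orientations are given as [roll, pitch, yaw] about the fixed x, y, z axes, in that order (R = Rz(yaw) Ry(pitch) Rx(roll)).
In Python, from cell import observe, cams, robot, models gives the robot as it stands.
- The arm moves only by the shell command python3 -m jog 'ROWS' [FORCE]. ROWS is JSON, a list of rows, each a list of 3 entries, a list of its own where there are three numbers: the shift along the tool's x, y, z each as a share of 0.4 m, from -1 to 1, then the turn about the tool's z as a share of pi rad, from -1 to 1, then the closure, from 0 (fully open) to 1 (shut). In form: [[[x, y, z], turn, jaw], ...]. A call has 1 to 12 rows; each row is the pose to reach, as a shift and turn from the pose commanded when the call began, along the tool's axes at that moment, turning the shorter way round; what a row does not reach only later rows make up. A row lasts 1/8 s, in which the tool goes at most 62.5 mm and 10.7 degrees, less where a joint would pass 70% of its speed; a pose out of reach is approached as far as the arm can. A call with a number of a shift or a turn outside -1 to 1 is refused whole. A call with a gripper value outside its range is refused whole. The fingers move at their own pace and stop on an object; FORCE is the grip in N (left out, the last holds). Time passes only in rows, so rows that repeat a pose let the fingers close. It gives the time, the measured TCP pose, the force, the opening and the grip force at its end, in the units of the state.
- observe(): the state, without advancing time (a new reading comes with each control period).
- cams.read_camera(name): name is "scene" or "top"; returns the picture (400x640x3 uint8, red, green, blue); there is no depth.
- cams.camera_model(name): a dict with "camera_matrix" (3x3 intrinsics, pixels), "pose" (4x4, takes a point from camera to world coordinates). Camera axes: x right, y down, z forward; pixel columns grow to the right and rows downward; lengths in m; the calibration is good to about 2 mm. A picture is of the moment at which its call begins. camera_model takes no time and is no camera call.
- robot.hand_in(): hands the job in; it is judged then, once.
Trained networks look in the newest picture that a camera, given by its name, has taken for a name from the list of things; names that differ only in an ending like _2 or _b are one class to them, and where a whole thing is asked for, a point or a joint stands for the part that bears it (a point fixed in the world has none). Each returns a list of dicts, best first, with "confidence" (0 to 1); they miss things now and then, are a little off and sometimes report something else, mostly with a low value. They report only what shows in the picture. A call takes as long as a camera call. They do not tell look-alikes from the thing itself.
- models.find_in(target, camera): "position" ([x, y, z] in m, in world coordinates, good to about 4 mm: the middle of the surface that is visible of it).
- models.pinpoint(target, camera): "position" ([x, y, z] in m, in world coordinates, good to about 4 mm: a listed point, or the origin of a listed thing).
The state is a dict: "time": time; "qpos": joint angles; "qvel": joint speeds; "joint_efforts": joint torques, N m; "tool_pos": TCP position; "tool_rot": TCP orientation; "contact_force": force on the tool from outside, world axes, zero at the start; "torque": the same for the moment, N m; "opening": finger opening in m; "grip_force": force on a finger pad.
Only numpy, scipy, OpenCV 4.12 (cv2) and the standard library are available. Lean on these libraries where they do the work, as an engineer would, in place of code of your own. Each camera call takes 0.05 s, during which the arm holds its last target. There are 200 camera calls.

### The job

Fill the gap in front of the glass gel cassette in the tank with one or both of the blue spacer plates from the rack, as many as it takes, each standing on the tank floor, so that the orange wedge, slid down between them and the sloping wall, closes the gap before it reaches the floor. Press the wedge down until you feel the gasket squeeze up snugly, without forcing it, for glass cracks; the wedge has no catch, so finish with the gripper still holding it pressed in. Keep unneeded spacers away from the tank and leave the other things on the bench alone.

Things in the scene. Friction and masses are not known exactly. Their poses are not given: they have to be found in the camera images.
- tank: Fixed gel tank, 152 (x) by 132 mm (y): grey base, clear walls up to z 76 mm, inside 118 mm wide. Origin: centre of the underside; tank floor 6 mm above it. Along its +x: a grey sloping inner wall (ramp), the open gap for spacers and wedge, the glass cassette, the green gasket, the white core. Yaw up to 0.25 rad; stands left or right of the robot.
- ramp_foot (a point): Foot of the ramp where it meets the tank floor, mid-width: at x -30, z 6 mm in the tank's frame. The ramp's face leans to tank -x going up, 1 mm in 2.5 mm, to 86 mm above the worktop.
- cassette_face (a point): Foot of the cassette's front face, mid-width, on tank floor level. Cassette: glass, 110 mm wide, 8 mm thick, upright, top 86 mm above the worktop, face parallel to the tank's y. Gap at floor level = its x distance from ramp_foot, 14.5 to 26 mm, varies. It takes one or two spacers: the wedge closes well where 2.5 to 10.5 mm of that gap are left in front of the last spacer.
- cassette (a joint): How far (m) the cassette is pushed towards tank +x into its gasket: 0 relaxed, stop at 0.006. The gasket pushes back with 4.5 N per mm. It seals from 0.001 on; above 0.004 the glass may crack.
- rack: Fixed white drying rack, 160 (x) by 136 mm (y), slot floor 10 mm above the worktop, posts to 49 mm. Origin: centre of the underside. Spacer slots at x -58 and -20 mm, which spacer is where varies; the wedge stands in a cradle at x +48 mm. Plates and wedge start turned as the rack is. Yaw up to 0.25 rad; on the other side of the robot from the tank.
- spacer_left: Blue spacer plate, 8 mm thick (x), 110 mm wide (y), 80 mm tall, 80 g, with a finger tab 26 mm wide rising from its top edge to 116 mm, centred at y +30 mm. Origin: centre of the underside. Starts upright in a rack slot, underside 10 mm above the worktop. Take the tab from above across its 26 mm (held across the 8 mm the plate swings); the two tabs are staggered to leave room for fingers.
- spacer_right: Blue spacer plate, 8 mm thick (x), 110 mm wide (y), 80 mm tall, 80 g, with a finger tab 26 mm wide rising from its top edge to 116 mm, centred at y -30 mm. Origin: centre of the underside. Starts upright in a rack slot, underside 10 mm above the worktop. Take the tab from above across its 26 mm (held across the 8 mm the plate swings); the two tabs are staggered to leave room for fingers.
- wedge: Smooth orange wedge, 90 mm wide (y), 85 mm tall below its handle, 35 g. Origin: centre of the underside. Its upright +x face (6.5 mm from the origin) goes against the last spacer; its -x face slopes 1 in 2.5 like the ramp: 13 mm thick at the toe. With g mm of floor gap left it just touches both, its underside 2.5 x (13 - g) mm above the tank floor. Starts upright in the rack, underside 10 mm up.
- wedge_handle (a point): Middle of the wedge's upright handle, 40 (y) by 14 (x) by 30 mm tall: 17 mm to -x of the wedge's origin, 102 mm above its underside; its smooth flat top pad at 118 mm. Grip it across the 40 mm or press on its top. The wedge travels along the ramp, 1 mm to +x for 2.5 mm down. Once touching, pressing takes 3 to 5 N per mm of gasket squeeze (2.5 mm down). No catch keeps it.
- dropper: White dropper bottle, 24 mm across, 66 mm tall, beyond the work; not part of the job. Origin: centre of the underside.
- slides_carton: Carton of slides, 28 x 79 x 22 mm, between tank and rack; not part of the job. Origin: centre of the underside.
- tube_rack: Empty white tube rack, 50 x 96 x 55 mm, at the left; not part of the job. Origin: centre of the underside.
There are look-alikes about, which are no part of the job. Leave any pink look-alike of the spacer_right alone.

How it is judged:
On the way:
1. at least one spacer stands on the tank floor in front of the cassette (((x of spacer_left in the frame of tank between -0.032 and 0.012 m and y of spacer_left in the frame of tank between -0.01 and 0.01 m and z of spacer_left in the frame of tank below 0.01 m and angle between spacer_left's own z axis and vertical below 0.2 rad) or (x of spacer_right in the frame of tank between -0.032 and 0.012 m and y of spacer_right in the frame of tank between -0.01 and 0.01 m and z of spacer_right in the frame of tank below 0.01 m and angle between spacer_right's own z axis and vertical below 0.2 rad))), for 0.2 s.
At the end, for the whole second after the job is handed in: Cassette 0.5 to 4.5 mm into its gasket; wedge at rest, upright (0.15 rad), under 46 mm above the tank floor, bearing on the ramp (1 N) and the fingers (2 N). At least one spacer on the tank floor (4 mm, tilt 0.2 rad) in the gap, the other one too or over 110 mm from the tank's centre (value of joint cassette between 0.0005 and 0.0045 m and contact force between the fingers and wedge above 2 N and contact force between wedge and tank above 1 N and z of wedge in the frame of tank below 0.052 m and x of wedge in the frame of tank between -0.05 and 0 m and y of wedge in the frame of tank between -0.016 and 0.016 m and angle between wedge's own z axis and vertical below 0.15 rad and linear speed of wedge below 0.02 m/s and ((x of spacer_left in the frame of tank between -0.032 and 0.012 m and y of spacer_left in the frame of tank between -0.01 and 0.01 m and z of spacer_left in the frame of tank below 0.01 m and angle between spacer_left's own z axis and vertical below 0.2 rad) or (x of spacer_right in the frame of tank between -0.032 and 0.012 m and y of spacer_right in the frame of tank between -0.01 and 0.01 m and z of spacer_right in the frame of tank below 0.01 m and angle between spacer_right's own z axis and vertical below 0.2 rad)) and ((x of spacer_left in the frame of tank between -0.032 and 0.012 m and y of spacer_left in the frame of tank between -0.01 and 0.01 m and z of spacer_left in the frame of tank below 0.01 m and angle between spacer_left's own z axis and vertical below 0.2 rad) or horizontal distance between spacer_left and tank above 0.11 m) and ((x of spacer_right in the frame of tank between -0.032 and 0.012 m and y of spacer_right in the frame of tank between -0.01 and 0.01 m and z of spacer_right in the frame of tank below 0.01 m and angle between spacer_right's own z axis and vertical below 0.2 rad) or horizontal distance between spacer_right and tank above 0.11 m)); the arm keeps its last pose, push and grip.
It fails at once if the glass cassette is forced more than 4.5 mm into its gasket (value of joint cassette above 0.0045 m).
It fails at once if the dropper is moved more than 30 mm (distance of dropper from where it was at the start of the episode above 0.03 m).
It fails at once if the slides carton is moved more than 30 mm (distance of slides_carton from where it was at the start of the episode above 0.03 m).
It fails at once if the tube rack is moved more than 30 mm (distance of tube_rack from where it was at the start of the episode above 0.03 m).
It also fails if it takes over 72 s, if anything falls off the work surface, if the arm or the gripper's body presses on something with over 40 N, if the wrist force passes 120 N, or if a joint passes its speed limit or range.

## Working session

There is one attempt and no reset: what is moved stays moved. The work goes in short steps, Python scripts to look and compute and a shell command to move; the robot and the scene stay as the last step left them, time stands still between calls to the robot, and variables do not carry over. Pictures are saved under pics/ and viewed, at most 10 in all, crops included, and the job is handed in when it is done.

```bash
ls; mkdir -p pics
python3 - <<'E'
from cell import observe,cams,robot,models
import cv2,numpy as np
s=observe();print(s)
for c in("scene","top"):
    im=cams.read_camera(c);cv2.imwrite(f"pics/{c}0.png",im[:,:,::-1])
    m=cams.camera_model(c);print(c,np.round(m["camera_matrix"],1).tolist(),np.round(m["pose"],3).tolist())
    for t in("tank","ramp_foot","cassette_face","rack","spacer_left","spacer_right","wedge","wedge_handle","dropper","slides_carton","tube_rack"):
        print(t,[(np.round(d["position"],4).tolist(),round(d["confidence"],2)) for d in models.pinpoint(t,c)[:4]])
E
```

```text
pics
{'time': 0.0, 'qpos': array([ 1.08003168e+00,  3.42742486e-01,  1.52503346e+00, -5.84353800e-06,
        1.27537910e+00, -1.46012991e-01]), 'qvel': array([ 5.55839605e-05, -2.61496056e-03,  7.13662911e-04,  3.28444140e-04,
        1.33284542e-03,  1.61334629e-03]), 'joint_efforts': array([-3.59577016e-04, -4.31243455e+01, -2.44218367e+01,  7.17697316e-02,
        5.57684444e-02, -5.84697295e-05]), 'tool_pos': array([0.17735292, 0.49399416, 0.40402875]), 'tool_rot': array([-3.14004608e+00, -2.21790686e-04,  2.79684253e+00]), 'contact_force': array([ 0.06030363,  0.20875034, -0.26236696]), 'torque': array([ 0.0430704 , -0.01348003, -0.01538529]), 'grip_force': 0.0, 'opening': 0.0919602852589808}
scene [[513.3, 0.0, 323.6], [0.0, 513.3, 192.8], [0.0, 0.0, 1.0]] [[0.641, -0.358, 0.679, -0.304], [-0.767, -0.312, 0.56, -0.57], [0.011, -0.88, -0.475, 0.671], [0.0, 0.0, 0.0, 1.0]]
tank [([0.5075, 0.1637, -0.0012], 0.83)]
ramp_foot [([0.4823, 0.1743, 0.0067], 0.89)]
cassette_face [([0.4909, 0.1652, 0.0079], 0.94), ([0.6579, 0.013, -0.0061], 0.66)]
rack [([0.5045, -0.1635, -0.0029], 0.9)]
[... 580 characters left out ...]
.14, 0.384], [-1.0, 0.003, -0.012, 0.135], [0.012, -0.14, -0.99, 1.118], [0.0, 0.0, 0.0, 1.0]]
tank [([0.5052, 0.1656, -0.0028], 0.74)]
ramp_foot [([0.5334, -0.1704, 0.1106], 0.65), ([0.4739, 0.1707, 0.0053], 0.58), ([0.6628, 0.0128, -0.0082], 0.55)]
cassette_face [([0.4925, 0.1628, 0.004], 0.63)]
rack [([0.5066, -0.1682, 0.0012], 0.69)]
spacer_left [([0.4521, -0.1482, 0.0127], 0.66)]
spacer_right [([0.3663, 0.323, 0.0002], 0.93), ([0.4818, -0.1631, 0.0141], 0.57)]
wedge [([0.5579, -0.1787, 0.0071], 0.68)]
wedge_handle [([0.5341, -0.1701, 0.1107], 0.69)]
dropper [([0.6625, 0.0129, -0.0061], 0.53)]
slides_carton [([0.5342, -0.1676, 0.1092], 0.17)]
tube_rack [([0.4979, 0.3748, -0.0027], 0.59)]
```

Run:
```python
import cv2
for c in("scene","top"):
    im=cv2.imread(f"pics/{c}0.png"); cv2.imwrite(f"pics/{c}0b.png",cv2.resize(im,(800,500),interpolation=cv2.INTER_CUBIC))
```

```text
(no output)
```

View pics/scene0.png

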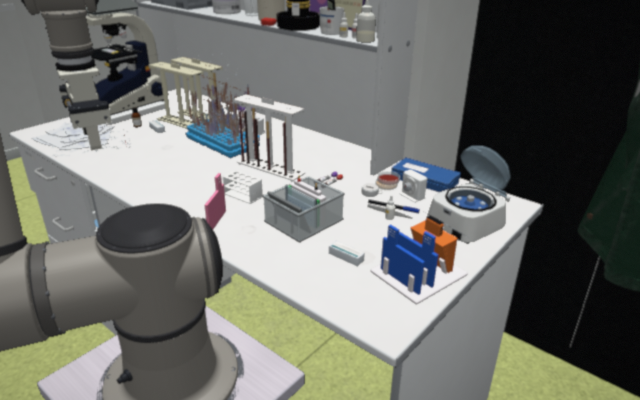

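View pics/top0.png

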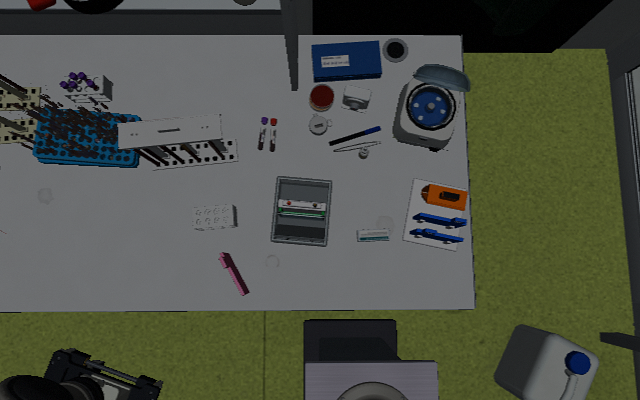

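Scene: pink look-alike at (217,203), blue spacers in the rack at about (395,260) and (425,262), orange wedge (440,240), tank (305,208). Top: pink at (233,273), blue plates (437,236) and (440,220), wedge (443,196), tank (302,212). Candidates for the spacers are the pink plate (217,203) and the two blue plates in the rack. I choose the blue ones and check them in a crop.

Run:
```python
import cv2,numpy as np
s=cv2.imread("pics/scene0.png");t=cv2.imread("pics/top0.png")
def cr(im,x,y,w,h,W,H):
    c=cv2.resize(im[y:y+h,x:x+w],(W,H),interpolation=cv2.INTER_CUBIC);return np.clip(255*(c/255.)**.6,0,255).astype('u1')
a=cr(s,255,170,100,75,400,300);b=cr(s,365,210,100,75,400,300);c=cr(t,262,170,80,60*80//80,400,300);c=cr(t,262,172,100,75,400,300);d=cr(t,390,172,100,75,400,300)
cv2.imwrite("pics/crop1.png",np.vstack([np.hstack([a,b]),np.hstack([c,d])]))
```

```text
(no output)
```

View pics/crop1.png

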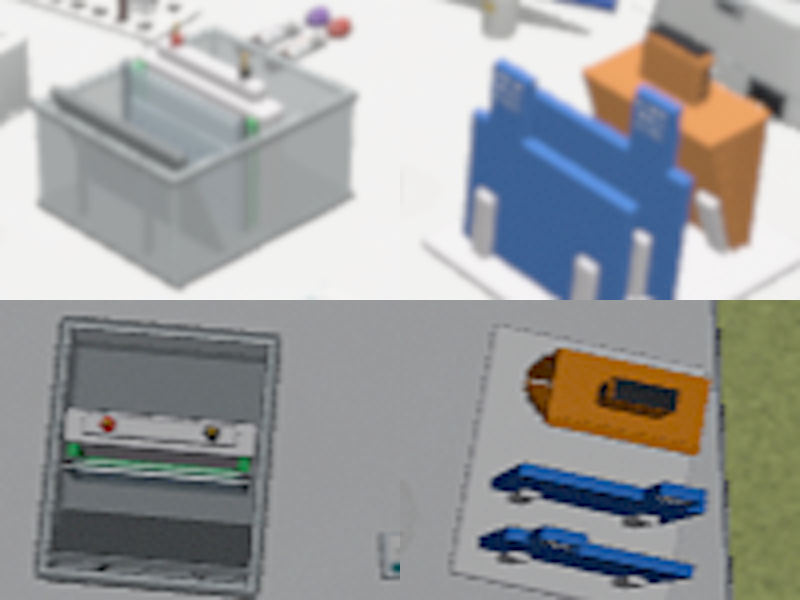

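The crop confirms it. The front blue plate has its tab at the left (spacer_left, slot x -58) and the rear blue plate at the right (spacer_right, slot -20), with the wedge behind them. In the tank the cassette's glass edge runs at top-crop v≈465–485. Next I fit the poses to the images.

```bash
cat > h.py <<'E'
import cv2,numpy as np
from cell import cams
from scipy.optimize import least_squares,minimize
CM={c:cams.camera_model(c) for c in("scene","top")}
def proj(c,P):
    T=np.linalg.inv(CM[c]["pose"]);p=np.atleast_2d(P)@T[:3,:3].T+T[:3,3]
    q=p@np.array(CM[c]["camera_matrix"]).T;return q[:,:2]/q[:,2:]
def ray(c,uv,z):
    M=np.array(CM[c]["pose"]);d=M[:3,:3]@np.linalg.solve(CM[c]["camera_matrix"],[uv[0],uv[1],1]);o=M[:3,3]
    return o+d*(z-o[2])/d[2]
def W(p,P):
    P=np.atleast_2d(np.array(P,float));c,s=np.cos(p[2]),np.sin(p[2])
    return np.c_[p[0]+c*P[:,0]-s*P[:,1],p[1]+s*P[:,0]+c*P[:,1],P[:,2]]
def box(x0,x1,y0,y1,z0,z1): return [[x,y,z] for x in(x0,x1) for y in(y0,y1) for z in(z0,z1)]
def plate(xc,s,z=.01,yc=0): return [box(xc-.004,xc+.004,yc-.055,yc+.055,z,z+.08),box(xc-.004,xc+.004,yc+s*.03-.013,yc+s*.03+.013,z+.08,z+.116)]
def wedge(xc,z=.01,yc=0):
    b=[[xc+.0065,y,q] for y in(yc-.045,yc+.045) for q in(z,z+.085)]+[[xc-.0065,y,z] for y in(yc-.045,yc+.045)]+[[xc-.0065-.034,y,z+.085] for y in(yc-.045,yc+.045)]
    return [b,box(xc-.024,xc-.01,yc-.02,yc+.02,z+.085,z+.118)]
def rend(c,p,parts,k=4):
    m=np.zeros((400*k,640*k),np.uint8)
    for b in parts:
        h=cv2.convexHull(((proj(c,W(p,b))+.5)*k).astype(np.float32));cv2.fillConvexPoly(m,h.astype(np.int32),255)
    return cv2.resize(m,(640,400),interpolation=cv2.INTER_AREA)/255.
def mask(im,col):
    h=cv2.cvtColor(im,cv2.COLOR_BGR2HSV);lo,hi=((105,150,60),(125,255,255)) if col=="b" else ((3,150,60),(18,255,255))
    return cv2.inRange(h,lo,hi)/255.
E
python3 - <<'E'
from h import *
top=[(62,318),(280,336),(258,595),(38,578)]
topz=[[.076,.066,.076],[.076,-.066,.076],[-.076,-.066,.076],[-.076,.066,.076]]
sc=[(30,100),(207,28),(358,97),(178,180),(178,287),(40,205),(352,197)]
scz=[[-.076,.066,.076],[.076,.066,.076],[.076,-.066,.076],[-.076,-.066,.076],[-.076,-.066,0],[-.076,.066,0],[.076,-.066,0]]
tp=np.array([(262+u/4,172+(v-300)/4) for u,v in top]);sp=np.array([(255+u/4,170+v/4) for u,v in sc])
f=lambda p:np.r_[(proj("top",W(p,topz))-tp).ravel(),(proj("scene",W(p,scz))-sp).ravel()]
r=least_squares(f,[.506,.164,-.1],loss="soft_l1");print("tank",r.x.round(4),f(r.x).round(1))
for g in("top","scene"):
    f1=(lambda p:(proj("top",W(p,topz))-tp).ravel()) if g=="top" else (lambda p:(proj("scene",W(p,scz))-sp).ravel())
    print(g,least_squares(f1,r.x).x.round(4))
p=r.x
def tk(P): d=np.array(P[:2])-p[:2];c,s=np.cos(p[2]),np.sin(p[2]);return (np.array([c*d[0]+s*d[1],-s*d[0]+c*d[1]])*1e3).round(1)
for v in (462,470,478,486,512): print(v,tk(ray("top",(262+156/4,172+(v-300)/4),.086)))
for q in [(.4823,.1743),(.4739,.1707),(.4909,.1652),(.4925,.1628)]: print(tk(q))
ims={c:cv2.imread(f"pics/{c}0.png") for c in CM}
for c in CM:
  B=(mask(ims[c],"b"),mask(ims[c],"o"))
  roi=np.zeros((400,640));(x0,y0)=(365,205) if c=="scene" else (395,172)
  roi[y0:y0+(95 if c=="scene" else 80),x0:x0+(105 if c=="scene" else 80)]=1
  if c=="top": roi[170:,:]*=1
  B=[b*roi for b in B]
  def cost(p): 
    w=rend(c,p,wedge(.048)); b=rend(c,p,plate(-.058,1)+plate(-.02,-1))
    if c=="scene": w=np.clip(w-b,0,1)
    return abs(b-B[0]).sum()+abs(w-B[1]).sum()
  q=minimize(cost,[.506,-.166,-.2],method="Nelder-Mead",options=dict(initial_simplex=[[.506,-.166,-.2],[.516,-.166,-.2],[.506,-.156,-.2],[.506,-.166,-.1]]))
  print(c,q.x.round(4),q.fun,B[0].sum(),B[1].sum())
E
```

```text
tank [ 0.5088  0.1639 -0.0829] [-0.8 -0.2  0.4 -0.3  1.  -0.6 -0.9 -0.8 -0.8  0.6  0.5 -1.   0.1 -0.9
 -0.5  0.7 -0.1  2.  -1.9  1.2  0.7  0.7]
top [ 0.5077  0.1638 -0.0852]
scene [ 0.5114  0.1654 -0.0847]
462 [-6.2  1.2]
470 [-10.8   0.8]
478 [-15.5   0.4]
486 [-20.1   0. ]
512 [-35.1  -1.3]
[-27.2   8.1]
[-35.3   3.9]
[-17.9  -0.2]
[-16.1  -2.5]
scene [ 0.512  -0.1649 -0.253 ] 1148.6549019607842 2048.0 910.0
top [ 0.507  -0.1669 -0.1703] 840.1019607843136 285.0 631.0
```

```bash
cat >> h.py <<'E'
def mask(im,col):
    b,g,r=[im[:,:,i].astype(float) for i in range(3)]
    return ((b>1.6*r)&(b-r>25)&(b>1.15*g)).astype(float) if col=="b" else ((r>1.5*b)&(r-b>30)&(r>1.3*g)).astype(float)
def fit(c,im,p0,parts,col,roi,occ=None,d=.012):
    R=np.zeros((400,640));R[roi[1]:roi[3],roi[0]:roi[2]]=1;B=mask(im,col)*R
    def cost(p):
        w=rend(c,p,parts)
        if occ: w=w*(1-rend(c,p,occ))
        return abs(w*R-B).sum()
    p0=np.array(p0);q=minimize(cost,p0,method="Nelder-Mead",options=dict(initial_simplex=[p0,p0+[d,0,0],p0+[0,d,0],p0+[0,0,d*8]],xatol=1e-4))
    return q.x,q.fun,B.sum()
E
python3 - <<'E'
from h import *
ims={c:cv2.imread(f"pics/{c}0.png") for c in CM}
ov=[]
for c in CM:
  roi=(365,205,470,300) if c=="scene" else (395,172,475,252)
  pl=plate(-.058,1)+plate(-.02,-1)
  a=fit(c,ims[c],[.508,-.166,-.18],pl,"b",roi);b=fit(c,ims[c],[.508,-.166,-.18],wedge(.048),"o",roi,pl if c=="scene" else None)
  print(c,"plates",a[0].round(4),a[1:], "wedge",b[0].round(4),b[1:])
  im=cv2.resize(ims[c],None,fx=8,fy=8,interpolation=cv2.INTER_CUBIC)
  for p,parts,k in((a[0],pl,(0,255,255)),(b[0],wedge(.048),(0,255,0))):
    for q in parts:
      h=cv2.convexHull(((proj(c,W(p,q))+.5)*8).astype(np.float32)).astype(int);cv2.polylines(im,[h],1,k,1)
  x,y=roi[:2];o=im[y*8:y*8+600,x*8:x*8+800];ov.append(cv2.resize(o,(400,300),interpolation=cv2.INTER_AREA))
cv2.imwrite("pics/ov1.png",np.clip(255*(np.hstack(ov)/255.)**.6,0,255))
E
```

```text
scene plates [ 0.5133 -0.1646 -0.266 ] (np.float64(550.1882352941176), np.float64(2339.0)) wedge [ 0.5071 -0.1649 -0.1733] (np.float64(269.7480661284121), np.float64(1018.0))
top plates [ 0.5072 -0.166  -0.1953] (np.float64(190.0235294117647), np.float64(678.0)) wedge [ 0.5064 -0.1646 -0.2273] (np.float64(176.80784313725488), np.float64(712.0))[ WARN:0@1.682] global loadsave.cpp:1063 imwrite_ Unsupported depth image for selected encoder is fallbacked to CV_8U.
```

View pics/ov1.png

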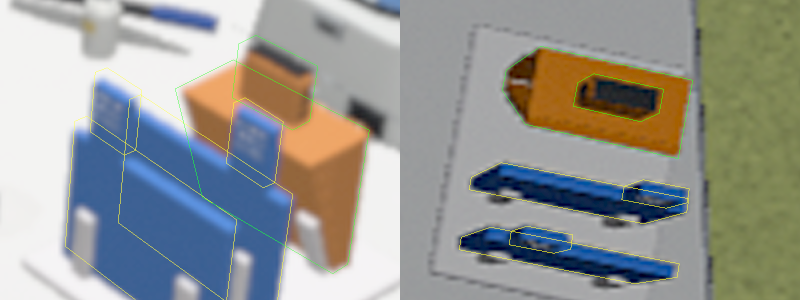

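The top overlay fits well, but the scene fit was pulled off by the blue pen at top left. I'll refit with a tighter region, both views together, and each piece separately.

Run:
```python
from h import *
ims={c:cv2.imread(f"pics/{c}0.png") for c in CM}
B={}
for c in CM:
  for k in "bo":
    m=mask(ims[c],k).astype(np.uint8);n,l,st,ce=cv2.connectedComponentsWithStats(m)
    R=np.zeros((400,640));x0,y0,x1,y1=(375,215,470,300) if c=="scene" else (395,172,475,252);R[y0:y1,x0:x1]=1
    keep=[i for i in range(1,n) if (R*(l==i)).sum()>100 and st[i,4]<3000 and R[int(ce[i][1]),int(ce[i][0])]]
    print(c,k,[st[i].tolist() for i in keep]);B[c,k]=np.isin(l,keep).astype(float)
pl=plate(-.058,1)+plate(-.02,-1)
def run(cs,useB,useO):
  def cost(p):
    t=0
    for c in cs:
      b=rend(c,p,pl);w=rend(c,p,wedge(.048))
      if c=="scene": w=w*(1-b)
      if useB:t+=abs(b-B[c,"b"]).sum()
      if useO:t+=abs(w-B[c,"o"]).sum()
    return t
  p0=np.array([.507,-.165,-.2]);q=minimize(cost,p0,method="Nelder-Mead",options=dict(initial_simplex=[p0,p0+[.01,0,0],p0+[0,.01,0],p0+[0,0,.08]],xatol=1e-4));return q.x.round(4),round(q.fun)
for cs in(["scene"],["top"],["scene","top"]):
  print(cs,run(cs,1,0),run(cs,0,1),run(cs,1,1))
p=run(["top","scene"],1,1)[0]
print(W(p,[[-.058,.03,.11],[-.02,-.03,.11],[.048-.017,0,.11],[-.058,0,0],[-.02,0,0]]).round(4))
```

```text
scene b [[382, 225, 56, 69, 2257]]
scene o [[411, 218, 47, 54, 1010]]
top b [[413, 213, 54, 15, 363], [410, 228, 54, 15, 315]]
top o [[421, 184, 47, 27, 712]]
['scene'] (array([ 0.5119, -0.1656, -0.2636]), 460) (array([ 0.5084, -0.1647, -0.1721]), 276) (array([ 0.5104, -0.1633, -0.2031]), 793)
['top'] (array([ 0.5069, -0.1655, -0.2014]), 190) (array([ 0.5066, -0.1652, -0.2186]), 176) (array([ 0.507 , -0.1654, -0.2051]), 381)
['scene', 'top'] (array([ 0.5074, -0.1662, -0.2131]), 720) (array([ 0.5069, -0.1656, -0.1934]), 477) (array([ 0.5072, -0.165 , -0.2   ]), 1215)
[[ 0.4563 -0.1241  0.11  ]
 [ 0.4816 -0.1904  0.11  ]
 [ 0.5376 -0.1712  0.11  ]
 [ 0.4504 -0.1535  0.    ]
 [ 0.4876 -0.161   0.    ]]
```

```bash
cat > go.py <<'E'
import sys,numpy as np
from cell import observe
from scipy.spatial.transform import Rotation as R
# args: x y z(grasp point) yaw ; prints shares
def go(x,y,z,yaw):
    s=observe();M=R.from_euler("xyz",s["tool_rot"]).as_matrix()
    d=M.T@(np.array([x,y,z+.159])-s["tool_pos"]);t=-((yaw-s["tool_rot"][2]+np.pi/2)%np.pi-np.pi/2)
    print((d/.4).round(4).tolist(),round(t/np.pi,4),"dist",round(np.linalg.norm(d),3),"t",round(s["time"],2))
if __name__=="__main__": go(*map(float,sys.argv[1:5]))
E
python3 go.py .43 .2 .246 2.939
```

```text
[-0.8428, -0.4786, -0.0007] -0.0453 dist 0.388 t 1.2
```

```bash
python3 -m jog '[[[-0.843,-0.479,0],-0.045,0.4],[[-0.843,-0.479,0],-0.045,0.4],[[-0.843,-0.479,0],-0.045,0.4],[[-0.843,-0.479,0],-0.045,0.4],[[-0.843,-0.479,0],-0.045,0.4],[[-0.843,-0.479,0],-0.045,0.4],[[-0.843,-0.479,0],-0.045,0.4],[[-0.843,-0.479,0],-0.045,0.4]]' 20; python3 go.py .4563 -.1241 .17 2.939
```

```text
time: 2.2
tool_pos: [0.4302, 0.1995, 0.4046]
tool_rot: [3.141, -0.001, 2.936]
contact_force: [-1.4, -0.3, -0.1]
opening: 0.0555
grip_force: 0.0
[-0.229, -0.7788, 0.1886] -0.0009 dist 0.333 t 2.2
```

```bash
python3 -m jog '[[[-0.229,-0.779,0.1],0,0.4],[[-0.229,-0.779,0.1],0,0.4],[[-0.229,-0.779,0.1],0,0.4],[[-0.229,-0.779,0.1],0,0.4],[[-0.229,-0.779,0.1],0,0.4],[[-0.229,-0.779,0.1],0,0.4],[[-0.229,-0.779,0.189],0,0.4],[[-0.229,-0.779,0.189],0,0.4],[[-0.229,-0.779,0.189],0,0.4]]' ; python3 go.py .4563 -.1241 .114 2.939
python3 - <<'E'
from h import *
o=[]
for c,(x,y) in(("scene",(370,190)),("top",(390,172))):
    im=cams.read_camera(c)[:,:,::-1];cv2.imwrite(f"pics/{c}1.png",im);o.append(cv2.resize(im[y:y+100,x:x+100],(400,400),interpolation=cv2.INTER_CUBIC))
cv2.imwrite("pics/c2.png",np.clip(255*(np.hstack(o)/255.)**.6,0,255).astype('u1'))
E
```

```text
time: 3.32
tool_pos: [0.4572, -0.1225, 0.3301]
tool_rot: [3.141, 0.001, 2.94]
contact_force: [0.8, -0.4, 0.3]
opening: 0.0551
grip_force: 0.0
[0.0015, -0.0045, 0.1427] 0.0004 dist 0.057 t 3.33
```

View pics/c2.png

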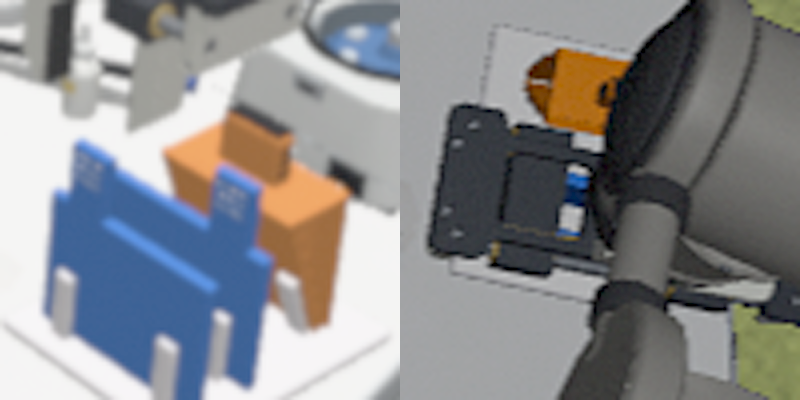

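The gripper straddles the left tab: scene crop fingers at (45,100) and (165,120), with the tab (92,165) below and between them. Descending to grasp.

```bash
python3 -m jog '[[[0.001,-0.004,0.08],0,0.4],[[0.001,-0.004,0.143],0,0.4],[[0.001,-0.004,0.143],0,0.4],[[0.001,-0.004,0.143],0,1],[[0.001,-0.004,0.143],0,1],[[0.001,-0.004,0.143],0,1],[[0.001,-0.004,0.143],0,1],[[0.001,-0.004,0.143],0,1],[[0.001,-0.004,0.143],0,1]]' 30
```

```text
time: 4.55
tool_pos: [0.4563, -0.1254, 0.2725]
tool_rot: [-3.142, 0.001, 2.938]
contact_force: [0.1, 0.8, 6.4]
opening: 0.0258
grip_force: 30.0
```

```bash
python3 -m jog '[[[0,0,-0.05],0,1],[[0,0,-0.15],0,1],[[0,0,-0.3],0,1],[[0,0,-0.3],0,1],[[0,0,-0.3],0,1]]'; python3 go.py .4965 .1 .2335 3.058
```

```text
time: 5.18
tool_pos: [0.4557, -0.1252, 0.3912]
tool_rot: [3.141, -0.001, 2.938]
contact_force: [-0.6, 0.1, -1.6]
opening: 0.0258
grip_force: 30.0
[0.0139, 0.5721, -0.003] -0.0382 dist 0.229 t 5.17
```

```bash
python3 go.py .4886 .1957 .235 3.058
```

```text
[0.0816, 0.8024, -0.0066] -0.0382 dist 0.323 t 5.17
```

```bash
python3 -m jog '[[[0.01,0.1,-0.007],0,1],[[0.03,0.25,-0.007],-0.02,1],[[0.05,0.4,-0.007],-0.038,1],[[0.07,0.55,-0.007],-0.038,1],[[0.08,0.7,-0.007],-0.038,1],[[0.082,0.802,-0.007],-0.038,1],[[0.082,0.802,-0.007],-0.038,1],[[0.082,0.802,-0.007],-0.038,1],[[0.082,0.802,-0.007],-0.038,1]]'
python3 - <<'E'
from h import *
from cell import observe
s=observe();print(s["tool_pos"],s["tool_rot"])
o=[]
for c,(x,y) in(("scene",(250,90)),("top",(250,140))):
    im=cams.read_camera(c)[:,:,::-1];cv2.imwrite(f"pics/{c}2.png",im);o.append(cv2.resize(im[y:y+150,x:x+100],(400,600),interpolation=cv2.INTER_CUBIC))
cv2.imwrite("pics/c3.png",np.clip(255*(np.hstack(o)/255.)**.6,0,255).astype('u1'))
E
```

```text
time: 6.3
tool_pos: [0.4887, 0.1944, 0.3941]
tool_rot: [-3.141, -0.001, 3.056]
contact_force: [0.0, 0.5, -0.7]
opening: 0.0256
grip_force: 30.0
[0.48872834 0.19435731 0.39412051] [-3.14098863e+00 -1.24969250e-03  3.05605773e+00]
```

View pics/c3.png

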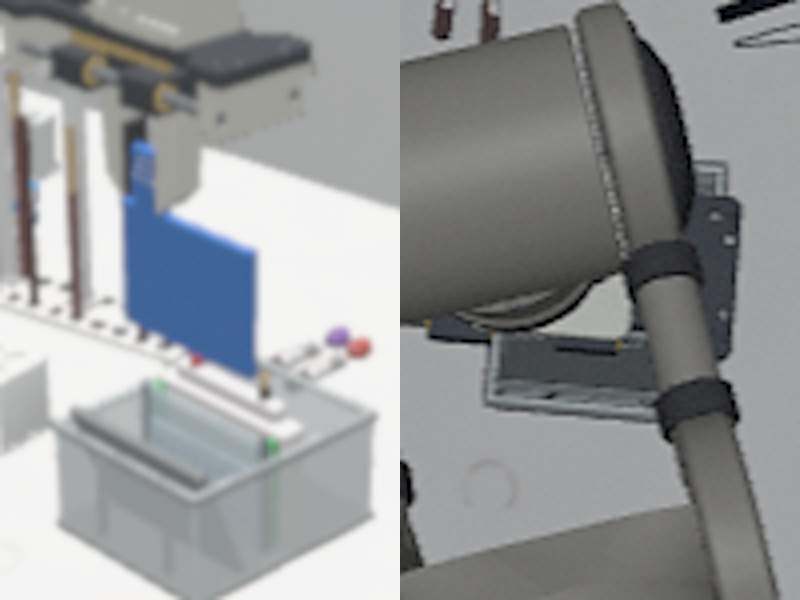

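Run:
```python
from h import *
im=cv2.imread("pics/scene2.png")
p=plate(0,1,.1316)
for d in(.006,.012):
  r=fit("scene",im,[.487,.166,-.084],p,"b",(275,120,325,192),d=d);print(r[0].round(4),r[1:],"expected from tool",)
# yaw fixed
B=mask(im,"b");B[:, :275]=0;B[:120]=0;B[:,325:]=0;B[192:]=0
q=minimize(lambda v:abs(rend("scene",[v[0],v[1],-.085],p)-B).sum(),[.487,.166],method="Nelder-Mead",options=dict(initial_simplex=[[.487,.166],[.495,.166],[.487,.174]]));print(q.x,q.fun)
print("tool-based grasp->plate origin:",W([.4887,.1944,-.0855],[0,-.03,0]))
# tank + cassette in scene: predicted pixel rows for cassette top front edge for face x, crop coords of c3
T=[.5114,.1654,-.085]
for T in([.5114,.1654,-.085],[.5088,.1639,-.083]):
  for fx in(-.016,-.012,-.008): print(fx,((proj("scene",W(T,[[fx,.055,.086],[fx,-.055,.086]]))-[250,90])*4+2).round(0).tolist())
  print("ramp top",((proj("scene",W(T,[[-.062,.059,.086],[-.062,-.059,.086]]))-[250,90])*4+2).round(0).tolist())
o=cv2.resize(im[175:250,255:355],(800,600),interpolation=cv2.INTER_CUBIC);cv2.imwrite("pics/c4.png",np.clip(255*(o/255.)**.8,0,255).astype('u1'))
```

```text
[ 0.4894  0.1674 -0.1465] (np.float64(161.54901960784315), np.float64(1121.0)) expected from tool
[ 0.4905  0.1691 -0.1423] (np.float64(167.23529411764704), np.float64(1121.0)) expected from tool
[0.48919968 0.16966783] 189.24313725490197
tool-based grasp->plate origin: [[0.48613812 0.16450959 0.        ]]
-0.016 [[137.0, 381.0], [261.0, 444.0]]
-0.012 [[142.0, 379.0], [266.0, 441.0]]
-0.008 [[146.0, 377.0], [271.0, 439.0]]
ramp top [[75.0, 403.0], [208.0, 474.0]]
-0.016 [[135.0, 384.0], [261.0, 446.0]]
-0.012 [[140.0, 381.0], [265.0, 444.0]]
-0.008 [[145.0, 379.0], [270.0, 442.0]]
ramp top [[74.0, 406.0], [208.0, 476.0]]
```

View pics/c4.png

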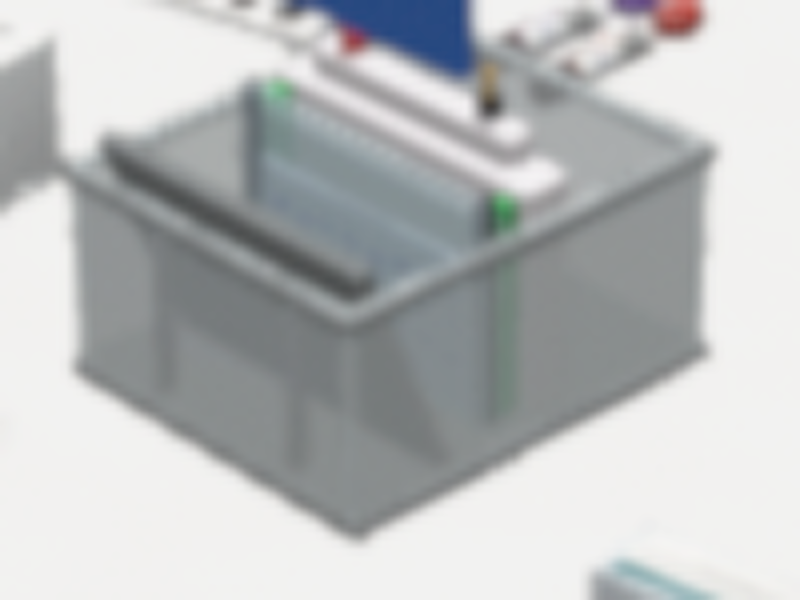

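The scene crop shows the tank's near corner at (350,322), the ramp toe at (450,462), the cassette's dark front edge at u≈485 and the gasket at 490–515. That puts the gap near 18–20 mm, close to the one-or-two limit, so I'll probe it mechanically with the held plate. First I check the plate's yaw.

Run:
```python
from h import *
im=cv2.imread("pics/scene2.png").astype(float);B=(im[:,:,0]-im[:,:,2])
us=np.arange(284,312);vb=[]
for u in us:
    col=B[150:195,u];k=np.where(col>50)[0].max();vb.append(150+k+(col[k]-50)/(col[k]-col[k+1]))
a=np.polyfit(us,vb,1);print("meas bottom edge slope,at298",a[0].round(4),np.polyval(a,298).round(2),"resid",np.std(np.polyval(a,us)-vb).round(2))
vt=[]
us2=np.arange(291,312)
for u in us2:
    col=B[125:165,u];k=np.where(col>50)[0].min();vt.append(125+k-(col[k]-50)/(col[k]-col[k-1]))
a2=np.polyfit(us2,vt,1);print("top",a2[0].round(4),np.polyval(a2,298).round(2))
for y in(-.05,-.085,-.115,-.145):
  q=proj("scene",W([.4885,.167,y],[[-.004,.055,.1316],[-.004,-.055,.1316],[.004,.055,.2116],[.004,-.055,.2116]]))
  print(y,((q[1]-q[0])[1]/(q[1]-q[0])[0]).round(4),((q[3]-q[2])[1]/(q[3]-q[2])[0]).round(4),q.round(1).tolist())
```

```text
meas bottom edge slope,at298 0.4838 177.35 resid 0.18
top 0.4335 145.1
-0.05 0.4437 0.3889 [[279.3, 169.8], [312.2, 184.4], [280.8, 138.0], [314.7, 151.2]]
-0.085 0.4768 0.4177 [[279.9, 169.6], [311.6, 184.7], [281.5, 137.8], [314.2, 151.5]]
-0.115 0.5072 0.4441 [[280.4, 169.3], [311.0, 184.9], [282.0, 137.7], [313.7, 151.7]]
-0.145 0.5398 0.4724 [[280.9, 169.1], [310.4, 185.1], [282.6, 137.5], [313.2, 151.9]]
```

Plate yaw is about -0.09, in line with the tank. Inserting.

```bash
python3 -m jog '[[[0,0,0.08],0,1],[[0,0,0.16],0,1],[[0,0,0.2],0,1],[[0,0,0.2],0,1],[[0,0,0.2],0,1]]' && python3 -m jog '[[[0,0,0.04],0,1],[[0,0,0.08],0,1],[[0,0,0.095],0,1],[[0,0,0.095],0,1],[[0,0,0.095],0,1]]'
```

```text
time: 7.02
tool_pos: [0.4891, 0.1952, 0.3156]
tool_rot: [3.141, 0.001, 3.057]
contact_force: [0.2, 0.0, -0.7]
opening: 0.0257
grip_force: 30.0
time: 7.65
tool_pos: [0.489, 0.1955, 0.2776]
tool_rot: [3.141, 0.001, 3.058]
contact_force: [0.8, -0.8, -1.2]
opening: 0.0257
grip_force: 30.0
```

```bash
python3 -m jog '[[[0,0,0.01],0,1],[[0,0,0.018],0,1],[[0,0,0.018],0,1],[[0,0,0.018],0,1]]' && for i in 1; do python3 -m jog '[[[-0.004,0,0],0,1],[[-0.0075,0,0],0,1],[[-0.0075,0,0],0,1],[[-0.0075,0,0],0,1]]'; done | grep -E "pos|force" && python3 -m jog '[[[-0.0025,0,0],0,1],[[-0.005,0,0],0,1],[[-0.005,0,0],0,1],[[-0.005,0,0],0,1]]' | grep -E "pos|force"
```

```text
time: 8.15
tool_pos: [0.4888, 0.1955, 0.2695]
tool_rot: [3.142, -0.0, 3.058]
contact_force: [-0.3, -0.4, -0.1]
opening: 0.026
grip_force: 30.0
tool_pos: [0.4918, 0.1952, 0.2695]
contact_force: [-0.7, 0.2, -0.8]
grip_force: 30.0
tool_pos: [0.4937, 0.1951, 0.2695]
contact_force: [-0.1, -0.5, 0.3]
grip_force: 30.0
```

```bash
for i in 1; do python3 -m jog '[[[-0.0025,0,0],0,1],[[-0.005,0,0],0,1],[[-0.005,0,0],0,1],[[-0.005,0,0],0,1]]' | grep -E "pos|contact"; done; python3 -m jog '[[[-0.0025,0,0],0,1],[[-0.005,0,0],0,1],[[-0.005,0,0],0,1],[[-0.005,0,0],0,1]]' | grep -E "pos|contact"
```

```text
tool_pos: [0.4954, 0.1949, 0.2694]
contact_force: [-3.3, 0.9, 1.7]
tool_pos: [0.4968, 0.1948, 0.2693]
contact_force: [-6.8, 1.2, 3.5]
```

```bash
python3 -m jog '[[[0.01,0,0],0,1],[[0.02,0,0],0,1],[[0.025,0,0],0,1],[[0.025,0,0],0,1],[[0.025,0,0],0,1]]' | grep -E "pos|contact"; python3 -m jog '[[[0.0025,0,0],0,1],[[0.005,0,0],0,1],[[0.005,0,0],0,1],[[0.005,0,0],0,1]]' | grep -E "pos|contact"
```

```text
tool_pos: [0.4879, 0.1955, 0.2696]
contact_force: [-0.4, 0.4, -0.6]
tool_pos: [0.4858, 0.1957, 0.2696]
contact_force: [0.5, -0.2, -0.2]
```

```bash
python3 -m jog '[[[0.0025,0,0],0,1],[[0.005,0,0],0,1],[[0.005,0,0],0,1],[[0.005,0,0],0,1]]' | grep -E "pos|contact"; python3 -m jog '[[[0.0025,0,0],0,1],[[0.005,0,0],0,1],[[0.005,0,0],0,1],[[0.005,0,0],0,1]]' | grep -E "pos|contact"
```

```text
tool_pos: [0.4842, 0.1959, 0.2699]
contact_force: [4.0, -1.1, -0.2]
tool_pos: [0.4819, 0.1961, 0.2698]
contact_force: [3.4, 0.1, 3.7]
```

Contacts come at x≈0.494 (cassette) and x≈0.4855 (ramp), so slack is about 9 mm and the gap about 17 mm: one spacer should do. I'll set it against the cassette, lower it to the floor and release.

```bash
python3 -m jog '[[[-0.012,0,0],0,1],[[-0.024,0,0],0,1],[[-0.034,0,0],0,1],[[-0.034,0,0],0,1],[[-0.034,0,0.004],0,1],[[-0.032,0,0.007],0,1],[[-0.032,0,0.007],0,1]]' | grep -E "pos|contact"; python3 -m jog '[[[0,0,0],0,0.6],[[0,0,0],0,0.5],[[0,0,0],0,0.45],[[0,0,0],0,0.45]]'
```

```text
tool_pos: [0.4946, 0.1949, 0.2684]
contact_force: [-3.8, -2.1, 12.7]
time: 13.65
tool_pos: [0.4946, 0.195, 0.2666]
tool_rot: [3.142, -0.0, 3.058]
contact_force: [0.3, 0.5, -0.4]
opening: 0.0503
grip_force: 0.0
```

```bash
python3 -m jog '[[[0,0,-0.08],0,0.45],[[0,0,-0.2],0,0.3],[[0,0,-0.33],0,0.2],[[0,0,-0.33],0,0.2],[[0,0,-0.33],0,0.2]]'; python3 go.py .5372 -.1718 .2 2.939
python3 - <<'E'
from h import *
for c in CM: cv2.imwrite(f"pics/{c}3.png",cams.read_camera(c)[:,:,::-1])
im=cv2.imread("pics/scene3.png");o=cv2.resize(im[165:240,255:355],(800,600),interpolation=cv2.INTER_CUBIC);cv2.imwrite("pics/c5.png",np.clip(255*(o/255.)**.8,0,255).astype('u1'))
E
```

```text
time: 14.28
tool_pos: [0.4943, 0.1949, 0.3982]
tool_rot: [-3.141, -0.001, 3.058]
contact_force: [0.4, -0.4, -0.1]
opening: 0.0734
grip_force: 0.0
[-0.1839, -0.9046, 0.0979] 0.0378 dist 0.371 t 14.28
```

View pics/c5.png

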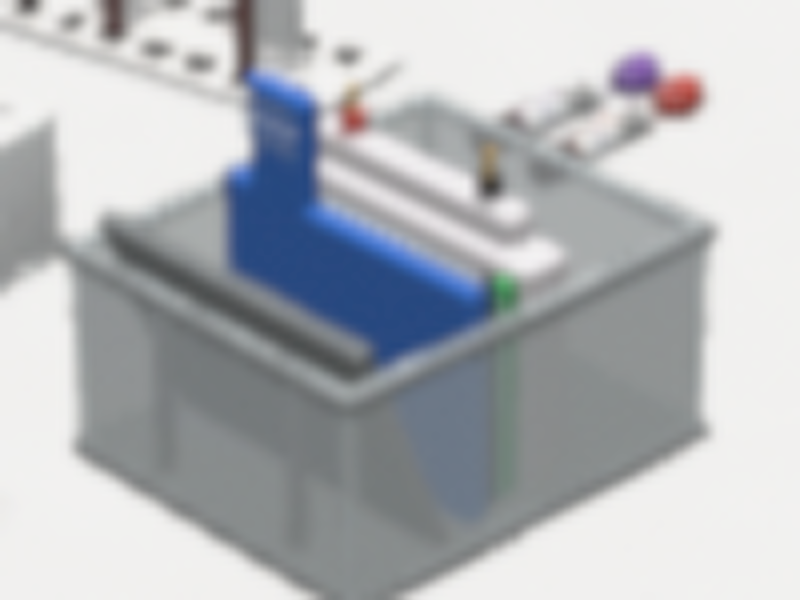

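The spacer stands upright against the cassette: tab at (280,140), top edge running to (485,295). Now the wedge.

```bash
python3 -m jog '[[[-0.03,-0.15,0],0.01,0.2],[[-0.06,-0.3,0],0.02,0.2],[[-0.1,-0.45,0],0.03,0.2],[[-0.13,-0.6,0],0.038,0.2],[[-0.16,-0.75,0],0.038,0.2],[[-0.184,-0.905,0],0.038,0.2],[[-0.184,-0.905,0.05],0.038,0.2],[[-0.184,-0.905,0.098],0.038,0.2],[[-0.184,-0.905,0.098],0.038,0.2],[[-0.184,-0.905,0.098],0.038,0.2]]'; python3 go.py .5372 -.1718 .117 2.939
```

```text
time: 15.62
tool_pos: [0.5377, -0.1718, 0.3595]
tool_rot: [3.141, -0.0, 2.939]
contact_force: [0.1, -0.8, 0.2]
opening: 0.0734
grip_force: 0.0
[0.0011, -0.0002, 0.2088] -0.0001 dist 0.084 t 15.62
```

```bash
python3 -m jog '[[[0.001,0,0.1],0,0.2],[[0.001,0,0.18],0,0.2],[[0.001,0,0.209],0,0.2],[[0.001,0,0.209],0,0.2],[[0.001,0,0.209],0,1],[[0.001,0,0.209],0,1],[[0.001,0,0.209],0,1],[[0.001,0,0.209],0,1],[[0.001,0,0.209],0,1]]' 40; python3 -m jog '[[[0,0,-0.05],0,1],[[0,0,-0.17],0,1],[[0,0,-0.3],0,1],[[0,0,-0.3],0,1],[[0,0,-0.3],0,1]]'; python3 go.py .48 .16 .235 3.058
```

```text
time: 16.75
tool_pos: [0.5372, -0.1719, 0.2762]
tool_rot: [-3.142, 0.001, 2.938]
contact_force: [0.1, -0.1, 1.6]
opening: 0.0399
grip_force: 40.0
time: 17.38
tool_pos: [0.5368, -0.1717, 0.3952]
tool_rot: [3.141, -0.001, 2.938]
contact_force: [-0.1, 0.6, -1.1]
opening: 0.0397
grip_force: 40.0
[0.3066, 0.7835, 0.0036] -0.0381 dist 0.337 t 17.38
```

```bash
python3 go.py .4586 .168 .235 3.058
```

```text
[0.3631, 0.7923, 0.0037] -0.0381 dist 0.349 t 17.38
```

```bash
python3 -m jog '[[[0.0,0.1,-0.05],0,1],[[0.03,0.22,-0.05],-0.01,1],[[0.1,0.36,-0.04],-0.02,1],[[0.2,0.5,-0.02],-0.038,1],[[0.3,0.65,0],-0.038,1],[[0.363,0.792,0.004],-0.038,1],[[0.363,0.792,0.004],-0.038,1],[[0.363,0.792,0.004],-0.038,1],[[0.363,0.792,0.004],-0.038,1],[[0.363,0.792,0.004],-0.038,1]]'
python3 - <<'E'
from h import *
from cell import observe
im=cams.read_camera("scene")[:,:,::-1].copy();cv2.imwrite("pics/scene4.png",im)
s=observe();tp=s["tool_pos"];z=tp[2]-.2662
c=lambda a:W([tp[0],tp[1],s["tool_rot"][2]-np.pi],a)
o=c([.017,0,0])[0];print("tool wedge origin",o,z)
m=mask(im,"o");R=np.zeros_like(m);R[120:235,240:340]=1;B=m*R
q=minimize(lambda v:abs(rend("scene",[v[0],v[1],-.085],wedge(0,z))-B).sum(),o[:2],method="Nelder-Mead",options=dict(initial_simplex=[o[:2],o[:2]+[.008,0],o[:2]+[0,.008]]));print("scene wedge",q.x,q.fun,B.sum())
im3=cv2.imread("pics/scene3.png");m=mask(im3,"b");R[:]=0;R[165:240,275:325]=1;B=m*R
# upper part only (above ramp/wall occlusion)
R2=np.zeros_like(R);R2[165:205,280:325]=1
f=lambda v:(abs(rend("scene",[v[0],v[1],-.085],plate(0,1,.006))-B)*R2).sum()
x0=np.array([.492,.165]);q=minimize(f,x0,method="Nelder-Mead",options=dict(initial_simplex=[x0,x0+[.008,0],x0+[0,.008]]));print("scene spacer",q.x,q.fun)
k=cv2.resize(im[130:230,240:340],(600,600),interpolation=cv2.INTER_CUBIC);cv2.imwrite("pics/c6.png",np.clip(255*(k/255.)**.8,0,255).astype('u1'))
E
```

```text
time: 18.62
tool_pos: [0.4595, 0.1664, 0.3941]
tool_rot: [-3.141, -0.0, 3.055]
contact_force: [-0.3, -0.5, -0.7]
opening: 0.0396
grip_force: 40.0
tool wedge origin [0.47632881 0.16510055 0.        ] 0.1280269655532642
scene wedge [0.4789305  0.16882083] 230.3921568627451 1259.0
scene spacer [0.49090314 0.15947522] 89.34901960784313
```

View pics/c6.png

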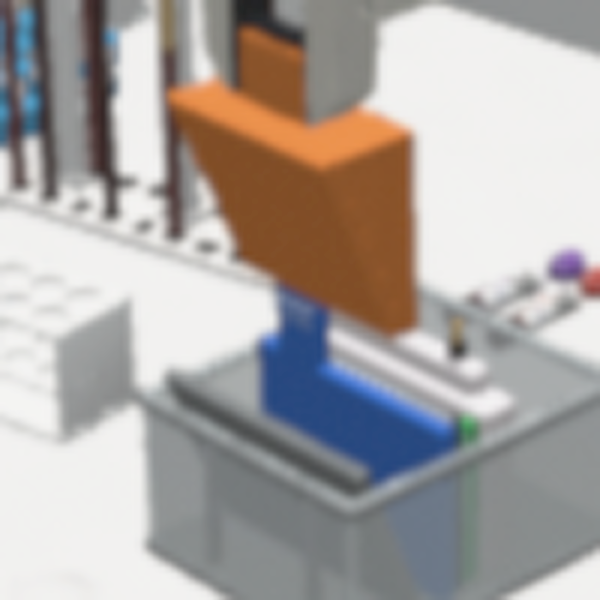

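The wedge hangs upright over the gap: toe edge about (410,330), spacer tab behind it at (305,330). Descending with a little more clearance, then looking at the force.

```bash
python3 -m jog '[[[0.006,0,0.05],0,1],[[0.006,0,0.1],0,1],[[0.006,0,0.15],0,1],[[0.006,0,0.19],0,1],[[0.006,0,0.19],0,1],[[0.006,0,0.19],0,1]]' | grep -E "time|pos|contact"; python3 -m jog '[[[0,0,0.015],0,1],[[0,0,0.03],0,1],[[0,0,0.03],0,1],[[0,0,0.03],0,1]]' | grep -E "pos|contact"
```

```text
time: 19.42
tool_pos: [0.4569, 0.1676, 0.319]
contact_force: [-0.2, -0.3, -0.3]
tool_pos: [0.4565, 0.168, 0.3064]
contact_force: [0.0, -0.4, -0.9]
```

```bash
python3 -m jog '[[[-0.005,0,0],0,1],[[-0.01,0,0],0,1],[[-0.0125,0,0.0125],0,1],[[-0.015,0,0.025],0,1],[[-0.015,0,0.025],0,1],[[-0.015,0,0.025],0,1]]' | grep -E "pos|contact"; python3 -m jog '[[[-0.001,0,0.006],0,1],[[-0.002,0,0.0125],0,1],[[-0.002,0,0.0125],0,1],[[-0.002,0,0.0125],0,1]]' | grep -E "pos|contact"
```

```text
tool_pos: [0.4625, 0.1675, 0.2963]
contact_force: [0.4, -0.6, -0.5]
tool_pos: [0.4632, 0.1674, 0.2913]
contact_force: [-1.3, -0.2, -0.2]
```

```bash
python3 -m jog '[[[-0.001,0,0.003],0,1],[[-0.0025,0,0.00625],0,1],[[-0.0025,0,0.00625],0,1],[[-0.0025,0,0.00625],0,1]]' | grep -E "pos|contact"; python3 -m jog '[[[-0.001,0,0.003],0,1],[[-0.0025,0,0.00625],0,1],[[-0.0025,0,0.00625],0,1],[[-0.0025,0,0.00625],0,1]]' | grep -E "pos|contact"
```

```text
tool_pos: [0.4641, 0.1673, 0.2886]
contact_force: [-1.1, -0.8, -0.5]
tool_pos: [0.4651, 0.1672, 0.2861]
contact_force: [-3.5, 0.9, -0.5]
```

```bash
python3 -m jog '[[[0,0,0.003],0,1],[[0,0,0.00625],0,1],[[0,0,0.00625],0,1],[[0,0,0.00625],0,1]]' | grep -E "pos|contact"; python3 -m jog '[[[0,0,0.003],0,1],[[0,0,0.00625],0,1],[[0,0,0.00625],0,1],[[0,0,0.00625],0,1]]' | grep -E "pos|contact"
```

```text
tool_pos: [0.4652, 0.1672, 0.2837]
contact_force: [-4.6, -0.2, -0.9]
tool_pos: [0.4658, 0.1672, 0.2817]
contact_force: [-0.3, 0.2, 1.8]
```

```bash
python3 -m jog '[[[-0.001,0,0.003],0,1],[[-0.0025,0,0.00625],0,1],[[-0.0025,0,0.00625],0,1],[[-0.0025,0,0.00625],0,1]]' | grep -E "time|pos|contact"
```

```text
time: 23.68
tool_pos: [0.4667, 0.1672, 0.2794]
contact_force: [-1.2, 0.6, 6.0]
```

```bash
python3 -m jog '[[[-0.001,0,0.0025],0,1],[[-0.001,0,0.0025],0,1],[[-0.001,0,0.0025],0,1],[[-0.001,0,0.0025],0,1],[[-0.001,0,0.0025],0,1],[[-0.001,0,0.0025],0,1]]'
python3 - <<'E'
from h import *
im=cams.read_camera("scene")[:,:,::-1];k=cv2.resize(im[150:250,250:350],(600,600),interpolation=cv2.INTER_CUBIC);cv2.imwrite("pics/c7.png",np.clip(255*(k/255.)**.8,0,255).astype('u1'))
E
```

```text
time: 24.42
tool_pos: [0.4671, 0.1672, 0.2786]
tool_rot: [3.141, 0.002, 3.057]
contact_force: [-1.2, 0.5, 7.1]
opening: 0.0394
grip_force: 40.0
```

View pics/c7.png

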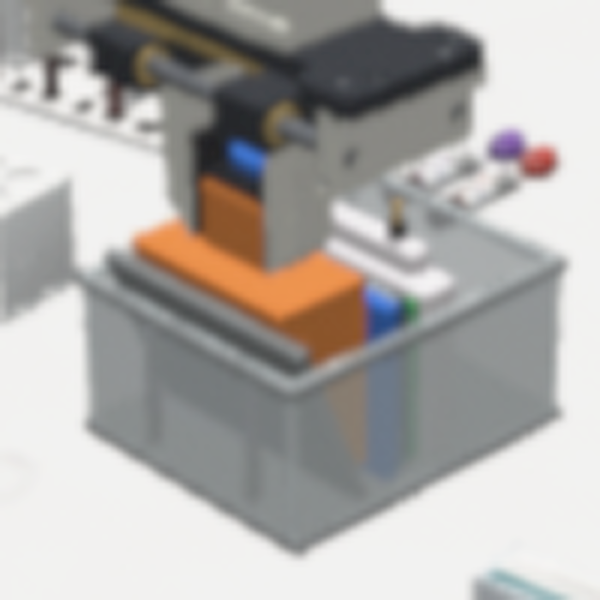

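The wedge sits between ramp and spacer: toe at about (360,460), above the floor, with the spacer upright at (385,400) against the cassette. The push is a steady 7 N, roughly 2 mm of squeeze. Handing in.

```bash
python3 -c "
from cell import robot
print(robot.hand_in())"
```

```text
the job is handed in; nothing more can be done
None
```

I handed the job in with one blue spacer (spacer_left) standing against the cassette and the gripper holding the wedge down at a steady 7 N. From that force I estimate about 2 mm of gasket squeeze; I could not read it directly, and no verdict came back.

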